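# Check a mini honey jar in the bench height gauge

### The arm

A 6-joint arm with a two-finger parallel gripper is mounted at the origin on the work surface. World frame = base frame: x ahead of the robot, y to its left, z up, the work surface at z = 0. Lengths are in m, angles in rad, forces in N, time in s.
With the tool pointing down it reaches from about 0.35 to 1 m from the base axis. Payload 7.1 kg.
Tool frame: the origin (TCP) lies midway between the tips of the shut fingers; the grasp point (between the pads) lies 19 mm behind it; x points along the fingers, z is the direction in which the jaws open and shut, and the axes are right-handed (so a half turn about x gives the same grasp; the last joint's range is limited). The gripper opens to 85 mm and grips with 20 to 120 N. Pads are 22 mm wide; open, the fingers measure 114 mm over their backs; the gripper's body (76 mm by 85 mm) begins 54 mm behind the grasp point. The pads swing forward as they close: fully open they stand 13 mm farther back than shut.
Start: joints at [-0.019, 0.423, 1.63, -0, 1.089, -0.019], TCP at [0.625, 0, 0.231] pointing down, gripper open.
Joint ranges: [-3, 3], [-0.9, 2.11], [0.09, 2.58], [-1.31, 4.45], [0.11, 2.69], [-2.54, 2.54]. Speed limits (rad/s): [2.39, 2.39, 3.01, 3.14, 3.14, 3.14].

### API

Orientations are given as a unit quaternion [w, x, y, z].
In Python, from workcell import robot gives the robot as it stands.
- The arm moves only by the tool arm_command, never from a script. Its argument "plan" is one flat list of numbers, 7 for each row, row after row: the shift along the world's x, y, z normalised to -1 to 1, where 1 is 0.3 m, then the turn, a rotation vector about the world's x, y, z normalised to -1 to 1, where 1 is 120 degrees, then the opening, from 0 (shut) to 1 (fully open). A call has 1 to 12 rows; each row shifts and turns the pose as measured when the row begins; what a row does not reach is not made up. A row lasts 1/12 s, in which the tool goes at most 41.7 mm and 7.16 degrees, less where a joint would pass 70% of its speed; a pose out of reach is approached as far as the arm can. A call with a number of a shift or a turn outside -1 to 1 is refused whole. A call with a gripper value outside its range is refused whole. The fingers move at their own pace and stop on an object; "force" is the grip in N (left out, the last holds). Time passes only in rows, so rows that do not move let the fingers close. It gives the time, the measured TCP pose, the force and the opening at its end, in the units of the state.
- robot.state(): the state, without advancing time (a new reading comes with each control period).
- robot.camera(name): name is "scene" or "side" or "wrist"; returns the picture (384x512x3 uint8, red, green, blue); there is no depth.
- robot.camera_model(name): a dict with "mtx" (3x3 intrinsics, pixels), "world_to_cam" (4x4, takes a point from world to camera coordinates); the wrist camera has in their place "mount" (4x4, takes a point from camera to tool coordinates, whose origin is the TCP and whose axes are the tool frame's). Camera axes: x right, y down, z forward; pixel columns grow to the right and rows downward; lengths in m; the calibration is good to about 2 mm. A picture is of the moment at which its call begins: read the wrist's pose just before it. camera_model takes no time and is no camera call.
- robot.finish_job(): hands the job in, once; it reports no verdict.
The state is a dict: "time": time; "qpos": joint angles; "qd": joint speeds; "effort": joint torques, N m; "tool_pos": TCP position; "eef_rot": TCP orientation; "ft_force": force on the tool from outside, world axes, zero at the start; "torque": the same for the moment, N m; "opening": finger opening in m.
Only numpy, scipy, OpenCV 4.12 (cv2) and the standard library are available. Lean on these libraries where they do the work, as an engineer would, in place of code of your own. Each camera call takes 0.05 s, during which the arm holds its last target. There are 200 camera calls.

### The job

Take the yellow-lidded mini jar out of the wooden crate and lay it on its side on the beam of the blue-headed bench caliper, lengthwise between the jaws and centred on the beam (lid towards either jaw); its ends are free in the crate but not in the caliper, so set it down on its side on the counter on the way, let it go and take it again across its sides. With the jar let go, slide the red-gripped jaw gently shut on it until the sprung anvil in the blue head is pushed in far enough that the green band of its rear pin comes out behind the head but no red shows, never ramming the anvil to its stop, and leave the jar held like that. Leave everything else where it is.

Things in the scene. Friction and masses are not known exactly. Their poses are not given: they have to be found in the camera images.
- jar: The jar to check: square mini honey jar of amber glass with a round YELLOW lid, 60 long x 40 wide x 40 high as it lies on its side, 0.1 to 0.17 kg. Origin: centre of its underside as it lies; x runs along its 60 mm length towards the lid (Ø38, last 14 mm), y across, z up. It lies in one of the crate's three lanes.
- crate: Fixed wooden crate, 152 (x) x 180 (y) x 50 high, origin at the centre of its underside. Floor 8 mm thick. Walls along x split it into three lanes, each 140 long, 52 wide and 42 deep, centred at y = -58, 0 and 58 mm. A jar lies lengthwise in each lane about the middle of its length: fingers fit at its ends, not at its sides.
- gauge: Bench caliper fixed to the counter, 290 long. Origin on the counter under the middle of its opening; y runs along the beam from the sliding jaw (at -y) towards the blue fixed head (at +y), z up. Steel beam 34 wide with its top 22 above the counter; head and jaw stand 64 above the counter; the head is 56 wide (x) and spans y = 60 to 100 mm. Feet 100 wide (x), 8 high, lie under the head and the far end.
- bed (a point): Point on the top face of the beam, in the middle of the opening with the jaw fully open; axes as the gauge. The jar's underside rests at this height. The counter is clear for 170 mm on the gauge's -x side (towards the robot): room to set the jar down there.
- jaw_grip (a point): Grip height on the sliding jaw's red fin (36 along gauge x, 14 along gauge y, 34 high, top 98 and foot 64 above the counter); the point is on the fin's centre, 83 above the counter. The jaw's steel face (46 wide, 42 high, from the beam top up) is 24 mm to +y of it; the black jaw block reaches 16 mm to -y of it.
- jaw (a joint): Sliding jaw, m: 0 fully open (84 mm between its face and the anvil), growing as it slides towards the head, up to 0.070. It starts between 0 and 0.009. It slides with a steady friction of about 9 N and stays where it is left.
- anvil (a joint): Sprung anvil in the blue head, m: 0 out, 0.012 pushed in to its stop. Spring: 1 N preload plus 0.5 N per mm. Its 20 mm thick rear pin comes out behind the head by the same amount: first 3 mm bare metal, then 6 mm green, then red: from 0.003 to 0.009 green shows and no red.
- anvil_face (a point): Centre of the anvil's face (steel disc Ø32, 20 mm above the beam top), facing the sliding jaw; it moves with the anvil.
- jar_white: Bystander: same mini jar with a white lid, in another lane of the crate.
- jar_black: Bystander: same mini jar with a black lid, in another lane of the crate.
- honey_big: Bystander: big amber honey jar with a white lid, 80 across, 90 high. Origin: centre of its underside.
- honey_yellow: Bystander: big yellow jar, 76 across, 90 high. Origin: centre of its underside.
- syrup: Bystander: amber bottle with a black cap, 56 across, 190 high. Origin: centre of its underside.
- label_roll: Bystander: roll of paper labels, 84 across, 35 high. Origin: centre of its underside.
- spatula: Bystander: flat spatula 280 long lying on the counter. Origin: on its underside.
Things that resemble listed ones, but are neither listed nor needed, are in the scene too. What is shaped like the jar but pink or turquoise is not meant.

How it is judged:
By the outcome, as a careful person would: the job done as asked, in the order asked, and still so for the second after the job is handed in, with the robot touching nothing.
It also fails if it takes over 72 s, if anything falls off the work surface, if the arm or the gripper's body presses on something with over 40 N, if the wrist force passes 120 N, or if a joint passes its speed limit or range.

## Working session

There is one attempt and no reset: what is moved stays moved. The work goes in short steps, Python scripts to look and compute and a tool call to move; the robot and the scene stay as the last step left them, time stands still between calls to the robot, and variables do not carry over. Pictures are saved under pics/ and viewed, about 8 in all and at most 12, crops included, and the job is handed in when it is done.

Besides the shell and the picture viewer there is one more tool, called after "Request:" as name(argument=value, ...) on one line, values as JSON. arm_command: Moves the arm, as the interface text tells. Its arguments: {"type":"object","properties":{"plan":{"type":"array","items":{"type":"number"}},"force":{"type":"number"}},"required":["plan"]}

```bash
ls; mkdir -p pics
python3 - <<'E'
from workcell import robot
import cv2,numpy as np
s=robot.state();print({k:np.round(v,3) for k,v in s.items()})
a=[]
for n in("scene","side"):
    im=robot.camera(n);cv2.imwrite(f"pics/{n}0.png",im[:,:,::-1]);a.append(im)
    m=robot.camera_model(n);print(n,np.round(m["mtx"],1).tolist(),np.round(m["world_to_cam"],3).tolist())
im=robot.camera("wrist");cv2.imwrite("pics/wrist0.png",im[:,:,::-1]);print(np.round(robot.camera_model("wrist")["mount"],3).tolist(),robot.camera_model("wrist")["mtx"])
E
```

```text
pics
{'time': np.float64(0.0), 'qpos': array([-0.019,  0.424,  1.631, -0.   ,  1.089, -0.019]), 'qd': array([ 0.003,  0.   , -0.001,  0.   , -0.   , -0.001]), 'effort': array([ 1.0000e-03, -5.5738e+01, -2.8174e+01,  0.0000e+00,  7.0000e-03,
        0.0000e+00]), 'tool_pos': array([0.624, 0.   , 0.231]), 'eef_rot': array([ 0.707, -0.   ,  0.708,  0.   ]), 'ft_force': array([-1.024, -1.043,  0.413]), 'torque': array([ 0.026, -0.025,  0.018]), 'opening': np.float64(0.086)}
scene [[396.7, 0.0, 259.8], [0.0, 396.7, 195.1], [0.0, 0.0, 1.0]] [[-0.619, 0.785, 0.01, 0.406], [0.499, 0.403, -0.768, -0.184], [-0.606, -0.471, -0.641, 1.546], [0.0, 0.0, 0.0, 1.0]]
side [[357.9, 0.0, 250.2], [0.0, 357.9, 188.1], [0.0, 0.0, 1.0]] [[0.964, -0.266, 0.011, -0.553], [-0.161, -0.615, -0.772, 0.086], [0.212, 0.742, -0.636, 0.973], [0.0, 0.0, 0.0, 1.0]]
[[0.001, -0.289, 0.957, -0.144], [0.001, -0.957, -0.289, 0.072], [1.0, 0.001, -0.0, 0.0], [0.0, 0.0, 0.0, 1.0]] [[289.32249759   0.         254.08415971]
 [  0.         289.32249759 190.87239692]
 [  0.           0.           1.        ]]
```

Run:
```python
import cv2
for n in("scene","side"):
    cv2.imwrite(f"pics/{n}0b.png",cv2.resize(cv2.imread(f"pics/{n}0.png"),None,fx=1.5625,fy=1.5625,interpolation=cv2.INTER_CUBIC))
```

```text
(no output)
```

View pics/scene0b.png

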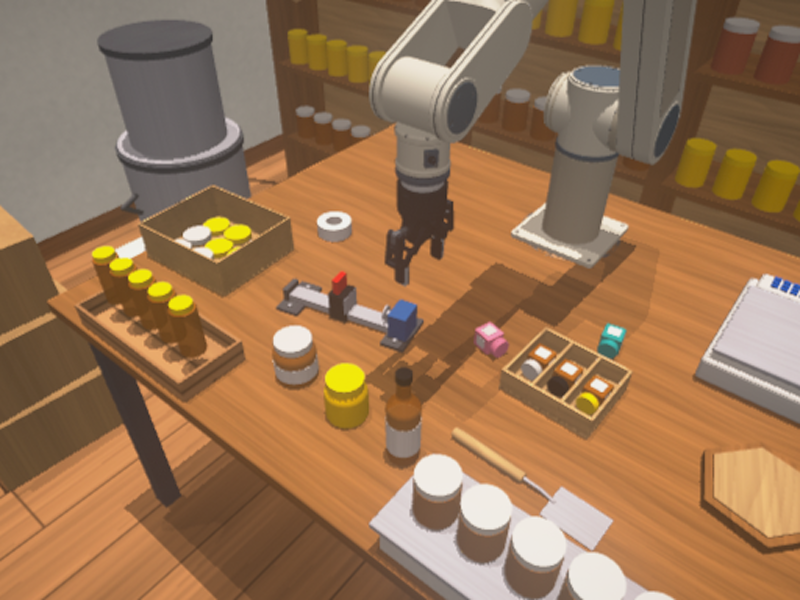

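View pics/side0b.png

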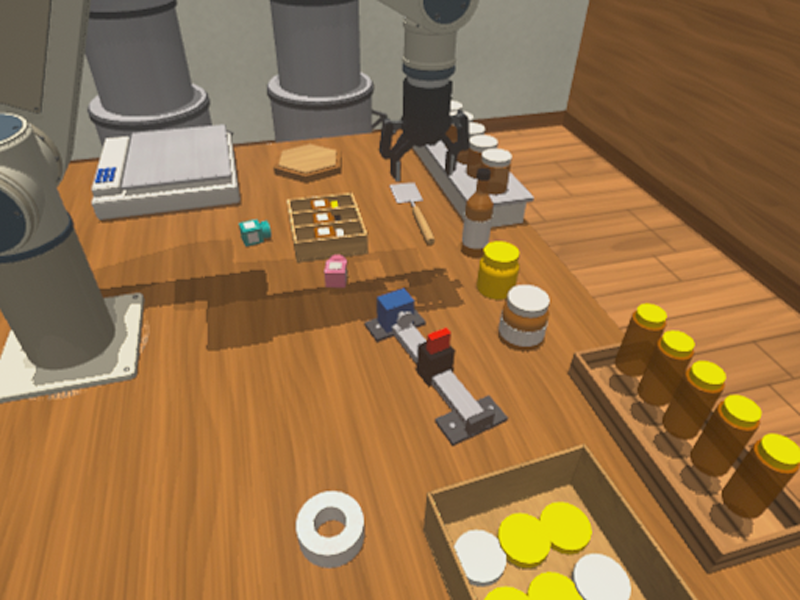

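Scene shows crate at (567,380) with white, black and yellow lids. The yellow-lidded jar is in the lane at (595,395) in scene and (325,205) in side. The gauge's red fin is at (340,283), the blue head at (402,320). Pink (490,338) and turquoise (612,338) are decoys. Rough positions first.

```bash
cat > h.py <<'E'
from workcell import robot
import cv2,numpy as np
from scipy.spatial.transform import Rotation as R
def cam(name,st=None):
    m=robot.camera_model(name)
    if name!="wrist": return m["mtx"],np.array(m["world_to_cam"])
    T=np.eye(4);q=st["eef_rot"];T[:3,:3]=R.from_quat([q[1],q[2],q[3],q[0]]).as_matrix();T[:3,3]=st["tool_pos"]
    return m["mtx"],np.linalg.inv(T@m["mount"])
def plane(c,uv,z):
    K,W=c;d=W[:3,:3].T@np.linalg.solve(K,[*uv,1]);o=-W[:3,:3].T@W[:3,3]
    return o+d*(z-o[2])/d[2]
def tri(cs,uvs):
    A=[];
    for (K,W),(u,v) in zip(cs,uvs):
        P=K@W[:3];A+= [u*P[2]-P[0],v*P[2]-P[1]]
    A=np.array(A);return np.linalg.lstsq(A[:,:3],-A[:,3],rcond=None)[0]
def proj(c,p):
    K,W=c;q=K@(W[:3,:3]@np.array(p)+W[:3,3]);return q[:2]/q[2]
def snap(name,f):
    s=robot.state();im=robot.camera(name);cv2.imwrite(f"pics/{f}.png",im[:,:,::-1])
    np.savez(f"pics/{f}.npz",q=s["eef_rot"],p=s["tool_pos"]);return s
def wcam(f):
    d=np.load(f"pics/{f}.npz");return cam("wrist",{"eef_rot":d["q"],"tool_pos":d["p"]})
E
python3 - <<'E'
from h import *
s=1.5625;S,D=cam("scene"),cam("side")
for n,a,b in [("fin top",(340,276),(438,335)),("head top",(403,307),(396,295)),("yellow lid",(588,402),(334,205)),("crate NW",(553,331),None),("crate right",(630,376),None),("crate bot",(585,431),(365,252)),("crate left",(502,375),None)]:
    a=np.array(a)/s
    print(n,plane(S,a,.05).round(3), tri([S,D],[a,np.array(b)/s]).round(3) if b else "")
E
```

```text
fin top [ 0.54 -0.27  0.05] [ 0.582 -0.23   0.092]
head top [ 0.536 -0.102  0.05 ] [ 0.554 -0.091  0.067]
yellow lid [0.535 0.297 0.05 ] [0.519 0.293 0.033]
crate NW [0.412 0.165 0.05 ] 
crate right [0.432 0.328 0.05 ] 
crate bot [0.595 0.32  0.05 ] [ 0.546  0.283 -0.061]
crate left [0.572 0.15  0.05 ]
```

Request:
arm_command(plan=[-0.04,-0.1,0,0,0,0,1,-0.04,-0.1,0,0,0,0,1,-0.04,-0.1,0,0,0,0,1,-0.04,-0.1,0,0,0,0,1,0,0,0,0,0,0,1,0,0,0,0,0,0,1])

```text
time: 0.65
tool_pos: [0.5738, -0.1225, 0.2288]
eef_rot: [0.706, -0.001, 0.708, 0.002]
ft_force: [0.9, 0.3, 0.7]
opening: 0.0853
```

Run:
```python
from h import *
s=snap("wrist","w1");print(s["tool_pos"],s["time"])
np.savez("pics/wrist0.npz",q=[.7071,0,.7071,0],p=[.624,0,.231])
```

```text
[ 0.57383371 -0.12248514  0.22882261] 0.65
```

Request:
arm_command(plan=[0,0.13,0,0,0,0,1,0,0.13,0,0,0,0,1,0,0.13,0,0,0,0,1,0,0.13,0,0,0,0,1,0,0.13,0,0,0,0,1,0,0.13,0,0,0,0,1,0,0.13,0,0,0,0,1,0,0.13,0,0,0,0,1,0,0.13,0,0,0,0,1,0,0.1,0,0,0,0,1,0,0,0,0,0,0,1,0,0,0,0,0,0,1])

```text
time: 1.7
tool_pos: [0.5705, 0.2874, 0.2282]
eef_rot: [0.707, -0.003, 0.707, 0.006]
ft_force: [-0.2, -0.7, -0.6]
opening: 0.0857
```

Run:
```python
from h import *
s=snap("wrist","w2");print(s["tool_pos"],s["time"])
```

```text
[0.57046277 0.28744029 0.22819094] 1.7
```

Request:
arm_command(plan=[-0.1,0.05,0,0,0,0,1,-0.1,0.05,0,0,0,0,1,-0.05,0.05,0,0,0,0,1,0,0.05,0,0,0,0,1,0,0,0,0,0,0,1,0,0,0,0,0,0,1])

```text
time: 2.25
tool_pos: [0.4939, 0.345, 0.2277]
eef_rot: [0.707, -0.002, 0.707, 0.003]
ft_force: [0.8, -0.7, -0.4]
opening: 0.0856
```

Run:
```python
from h import *
s=snap("wrist","w3");print(s["tool_pos"],s["eef_rot"],s["time"])
a=[cv2.resize(cv2.imread(f"pics/{n}.png"),(400,300),interpolation=cv2.INTER_AREA) for n in("wrist0","w1","w2","w3")]
cv2.imwrite("pics/m1.png",np.vstack([np.hstack(a[:2]),np.hstack(a[2:])]))
```

```text
[0.4939204  0.34498753 0.22765977] [ 0.70684081 -0.00189108  0.70736288  0.00320267] 2.25
```

View pics/m1.png

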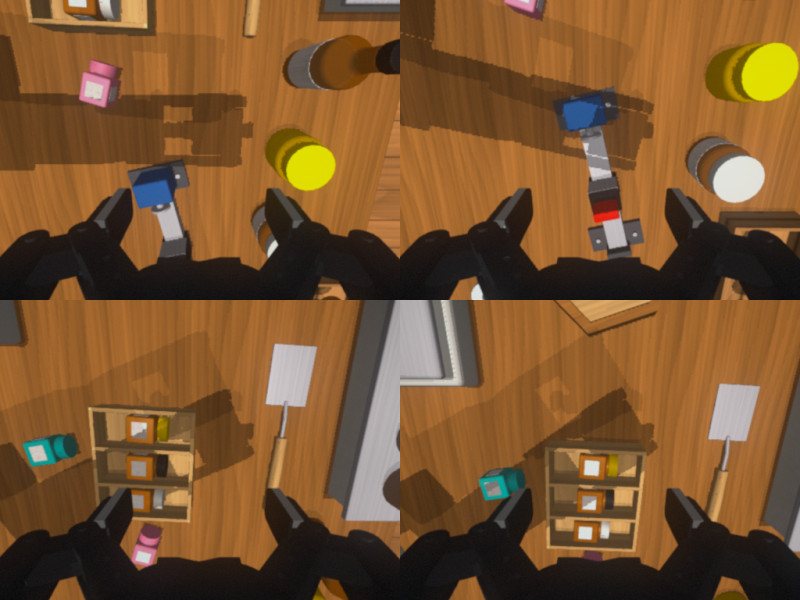

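Four wrist views: the crate is fully seen in w2 and w3, with the yellow lid in the top (+y) lane, pointing +x; w1 shows the whole gauge. Enlarged crops to confirm the jar and read pixels.

Run:
```python
import cv2,numpy as np
def c(f,x,y,w,h,k):
    im=cv2.imread(f"pics/{f}.png")[y:y+h,x:x+w];im=cv2.resize(im,None,fx=k,fy=k,interpolation=cv2.INTER_CUBIC)
    for i in range(0,w,20):
        cv2.line(im,(i*k,0),(i*k,6),(255,255,255),1);cv2.putText(im,str(x+i),(i*k,16),0,.35,(255,255,255),1)
    for i in range(0,h,20):
        cv2.line(im,(0,i*k),(6,i*k),(255,255,255),1);cv2.putText(im,str(y+i),(8,i*k+4),0,.35,(255,255,255),1)
    return im
cv2.imwrite("pics/c1.png",np.hstack([c("w2",110,130,132,75,3),np.zeros((225,6,3),np.uint8),c("w3",185,185,132,75,3)]))
g=c("w1",190,105,130,150,4); 
a=np.hstack([g,cv2.copyMakeBorder(c("side",0,0,1,1,1) if 0 else c("side0",230,180,90,110,3),0,600-330,4,0,0)])
t=np.hstack([c("w2",110,130,132,60,3),c("w3",185,185,132,60,3)])
cv2.imwrite("pics/c2.png",a);print(a.shape)
```

```text
(600, 794, 3)
```

View pics/c1.png

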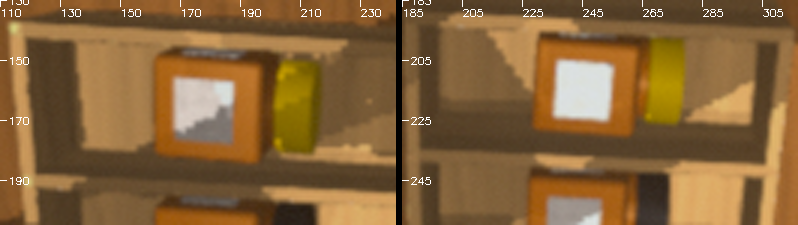

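View pics/c2.png

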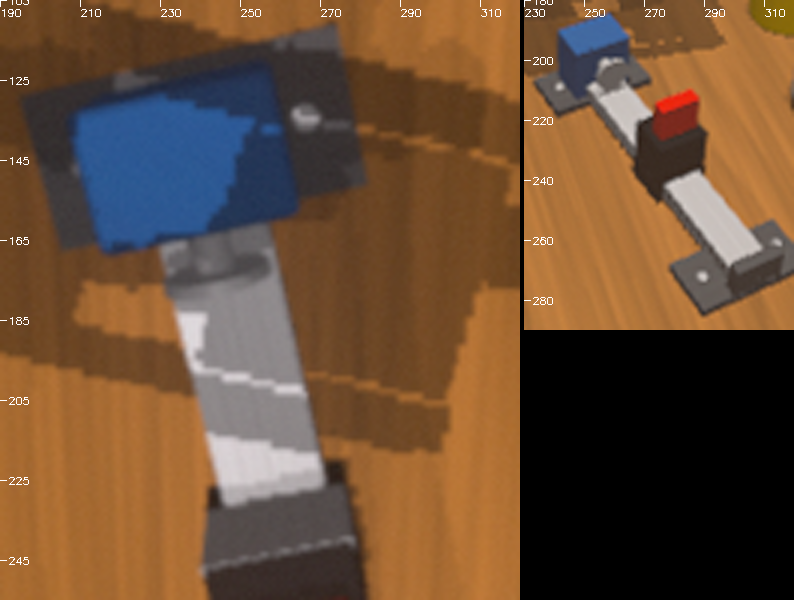

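The crop confirms it: amber jar, yellow lid towards +x, in the +y lane (w3 pixels 230–279, 198–230). White and black are in the other lanes; pink and turquoise lie outside the crate.

Run:
```python
from h import *
from scipy.optimize import least_squares
w1,w2,w3,D,S=wcam("w1"),wcam("w2"),wcam("w3"),cam("side"),cam("scene")
a=[(162.3,146.7),(198,148),(197.3,183.7),(161.7,181.7)];b=[(230.3,197.7),(262.3,197.7),(262.3,230),(229.7,229.3)]
for u,v in zip(a,b): print("jar tri",tri([w2,w3],[u,v]).round(4), plane(w2,u,.048).round(4),plane(w3,v,.048).round(4))
for f,u in((w2,(216.7,166)),(w3,(279,211.7))): print("lid end",plane(f,u,.046).round(4))
h1=[(208.8,134.5),(257,120.75),(264.5,158),(216.3,168.5)];hs=[(241.3,191),(257,184.7),(264.7,194),(248.7,198.7)]
M=[(-.028,.1,.064),(.028,.1,.064),(.028,.06,.064),(-.028,.06,.064)]
for u,v in zip(h1,hs): print("head tri",tri([w1,D],[u,v]).round(4))
print("fin tri",tri([w1,D],[(263.7,272.6),(281,214)]).round(4))
def W(p,m): c,s=np.cos(p[2]),np.sin(p[2]);return [p[0]+c*m[0]-s*m[1],p[1]+s*m[0]+c*m[1],m[2]]
def res(p,all=True):
    r=[]
    for m,u,v in zip(M,h1,hs): r+=list(proj(w1,W(p,m))-u)+list(proj(D,W(p,m))-v)
    for sx,pts in((-1,[(231.3,172.5),(245.5,230)]),(1,[(258,162.5),(271.3,225)])):
        for u in pts:
            q=plane(w1,u,.022)-[p[0],p[1],0];r.append(700*(q[0]*np.cos(p[2])+q[1]*np.sin(p[2])-sx*.017))
    m=(0,-.066+p[3],.098);r+=list(proj(w1,W(p,m))-(263.7,272.6))+list(proj(D,W(p,m))-(281,214))
    return np.array(r)
o=least_squares(res,[.57,-.17,.2,.004],loss="soft_l1");print(o.x.round(4),np.degrees(o.x[2]));print(res(o.x).round(1))
```

```text
jar tri [0.4669 0.3118 0.0473] [0.4677 0.3126 0.048 ] [0.4664 0.3113 0.048 ]
jar tri [0.505  0.3094 0.0383] [0.5075 0.3117 0.048 ] [0.504  0.3116 0.048 ]
jar tri [0.5047 0.2699 0.0469] [0.505  0.2703 0.048 ] [0.5047 0.2703 0.048 ]
jar tri [0.4656 0.2735 0.0535] [0.4639 0.2721 0.048 ] [0.465  0.2709 0.048 ]
lid end [0.5277 0.291  0.046 ]
lid end [0.5244 0.2935 0.046 ]
head tri [ 0.5246 -0.0823  0.0568]
head tri [ 0.5751 -0.0673  0.057 ]
head tri [ 0.5846 -0.1079  0.054 ]
head tri [ 0.5339 -0.12    0.0585]
fin tri [ 0.5858 -0.2303  0.0908]
[ 0.5721 -0.1716  0.2279  0.0102] 13.056819980188118
[-3.3 -1.  -1.  -2.3  0.5  0.6  1.  -1.9  1.1  0.6  0.5 -3.1 -1.   1.3
 -1.6 -1.5 -0.3 -0.7  0.5 -0.3  0.1  0.5 -1.  -3.2]
```

Request:
arm_command(plan=[0,-0.09,-0.06,0,0,0,0.9,0,-0.09,-0.06,0,0,0,0.9,0,0,-0.12,0,0,0,0.9,0,0,-0.12,0,0,0,0.9,0,0,-0.1,0,0,0,0.9,0,0,0,0,0,0,0.9,0,0,0,0,0,0,0.9], force=30)

```text
time: 2.88
tool_pos: [0.5034, 0.2835, 0.0886]
eef_rot: [0.711, 0.003, 0.704, 0.002]
ft_force: [0.3, 0.7, -0.0]
opening: 0.0768
```

Request:
arm_command(plan=[-0.03,0.025,-0.04,0,0.005,0,0.9,0,0,-0.07,0,0,0,0.9,0,0,-0.07,0,0,0,0.9,0,0,-0.04,0,0,0,0.9,0,0,0,0,0,0,0.9])

```text
time: 3.3
tool_pos: [0.4991, 0.2945, 0.0267]
eef_rot: [0.71, 0.006, 0.704, 0.003]
ft_force: [-0.4, -0.0, 0.1]
opening: 0.0769
```

Run:
```python
from h import *
s=robot.state();print(s["tool_pos"],s["ft_force"],s["eef_rot"])
```

```text
[0.49909312 0.29446287 0.0266596 ] [-0.42795119 -0.01990633  0.06300771] [0.71008399 0.00601898 0.70408483 0.00300935]
```

Request:
arm_command(plan=[-0.012,-0.008,-0.03,-0.003,0.005,0,0.9,0,-0.002,-0.022,0,0,0,0.9,0,0,0,0,0,0,0.9,0,0,0,0,0,0,0.5,0,0,0,0,0,0,0.5,0,0,0,0,0,0,0.5,0,0,0,0,0,0,0.5,0,0,0,0,0,0,0.5,0,0,0,0,0,0,0.5], force=35)

```text
time: 4.05
tool_pos: [0.4977, 0.2936, 0.0148]
eef_rot: [0.708, 0.005, 0.706, 0.002]
ft_force: [0.0, 0.2, -2.5]
opening: 0.06
```

Request:
arm_command(plan=[0,0,0.06,0,0,0,0.5,0,0,0.1,0,0,0,0.5,0,0,0.12,0,0,0,0.5,0,0,0.05,0,0,0,0.5,0,0,0,0,0,0,0.5])

```text
time: 4.47
tool_pos: [0.4954, 0.2921, 0.1153]
eef_rot: [0.706, 0.004, 0.708, 0.001]
ft_force: [-0.6, 0.7, -1.2]
opening: 0.0597
```

Request:
arm_command(plan=[0,-0.12,0,0,0,-0.058,0.5,0,-0.12,0,0,0,-0.058,0.5,0,-0.12,0,0,0,-0.058,0.5,0,-0.12,0,0,0,-0.058,0.5,0,-0.12,0,0,0,-0.058,0.5,0,-0.12,0,0,0,-0.058,0.5,0,-0.12,0,0,0,-0.058,0.5,0,-0.12,0,0,0,-0.058,0.5,0,-0.12,0,0,0,-0.058,0.5,0,-0.12,0,0,0,-0.058,0.5,0,0,0,0,0,0,0.5,0,0,0,0,0,0,0.5])

```text
time: 5.47
tool_pos: [0.4906, -0.0813, 0.1079]
eef_rot: [0.572, 0.419, 0.569, -0.416]
ft_force: [-0.7, 0.3, -1.9]
opening: 0.0597
```

```bash
cat >> h.py <<'E'
def goto(xyz,yaw):
    "remaining shift /0.3 and rotvec /120deg to tool-down pose with tool z at yaw deg"
    s=robot.state();q=s["eef_rot"];C=R.from_quat([q[1],q[2],q[3],q[0]])
    T=R.from_euler("z",yaw,degrees=True)*R.from_euler("y",90,degrees=True)
    print("pos",s["tool_pos"].round(4),"F",s["ft_force"].round(1),"open",round(float(s["opening"]),4),"t",s["time"].round(2),"q6",s["qpos"][5].round(2))
    print("shift",((np.array(xyz)-s["tool_pos"])/.3).round(3),"turn",((T*C.inv()).as_rotvec(degrees=True)/120).round(4))
E
python3 -c "
from h import *
goto([.465,-.197,.012],-77)"
```

```text
Traceback (most recent call last):
  File "h.py", line 28, in goto
    print("pos",s["tool_pos"].round(4),"F",s["ft_force"].round(1),"open",round(float(s["opening"]),4),"t",s["time"].round(2),"q6",s["qpos"][5].round(2))
                                                                                                          ^^^^^^^^^^^^^^^
AttributeError: 'float' object has no attribute 'round'
```

```bash
sed -i 's/s\["time"\].round(2)/round(float(s["time"]),2)/;s/s\["qpos"\]\[5\].round(2)/round(float(s["qpos"][5]),2)/' h.py
python3 -c "
from h import *
goto([.465,-.197,.03],-77)"
```

```text
pos [ 0.4906 -0.0813  0.1079] F [-0.7  0.3 -1.9] open 0.0597 t 5.47 q6 1.07
shift [-0.085 -0.386 -0.26 ] turn [-0.0003  0.0028 -0.0389]
```

Request:
arm_command(plan=[-0.03,-0.1,0,0,0,-0.02,0.5,-0.03,-0.1,0,0,0,-0.02,0.5,-0.03,-0.1,-0.03,0,0,0,0.5,0,-0.1,-0.08,0,0,0,0.5,0,0,-0.08,0,0,0,0.5,0,0,-0.07,0,0,0,0.5,0,0,0,0,0,0,0.5,0,0,0,0,0,0,0.5])

```text
time: 6.13
tool_pos: [0.4629, -0.2015, 0.0236]
eef_rot: [0.556, 0.44, 0.554, -0.437]
ft_force: [0.5, -0.3, -0.6]
opening: 0.0592
```

```bash
python3 -c "
from h import *
goto([.465,-.197,.008],-77)"
```

```text
pos [ 0.4629 -0.2015  0.0236] F [ 0.5 -0.3 -0.6] open 0.0592 t 6.13 q6 0.89
shift [ 0.007  0.015 -0.052] turn [-0.0006  0.0028 -0.0034]
```

Request:
arm_command(plan=[0,0,-0.025,0,0.003,0,0.5,0,0,-0.014,0,0,0,0.5,0,0,-0.006,0,0,0,0.5,0,0,-0.006,0,0,0,0.5,0,0,-0.003,0,0,0,0.5,0,0,0,0,0,0,0.5])

```text
time: 6.63
tool_pos: [0.4654, -0.1989, 0.0089]
eef_rot: [0.557, 0.437, 0.556, -0.436]
ft_force: [0.1, -0.5, -1.7]
opening: 0.0596
```

Request:
arm_command(plan=[0,0,-0.006,0,0,0,0.5,0,0,-0.004,0,0,0,0.5,0,0,-0.004,0,0,0,0.5,0,0,0,0,0,0,0.5])

```text
time: 6.97
tool_pos: [0.4662, -0.1992, 0.0054]
eef_rot: [0.558, 0.437, 0.555, -0.436]
ft_force: [-0.7, -0.0, -1.9]
opening: 0.0595
```

Request:
arm_command(plan=[0,0,-0.005,0,0,0,0.5,0,0,-0.003,0,0,0,0.5,0,0,0,0,0,0,0.5])

```text
time: 7.22
tool_pos: [0.4664, -0.1994, 0.0057]
eef_rot: [0.558, 0.437, 0.555, -0.436]
ft_force: [-0.3, 0.3, -2.1]
opening: 0.0596
```

Request:
arm_command(plan=[0,0,-0.012,0,0,0,0.5,0,0,0,0,0,0,0.5])

```text
time: 7.38
tool_pos: [0.4674, -0.1998, 0.0048]
eef_rot: [0.558, 0.438, 0.554, -0.436]
ft_force: [-0.3, -0.3, -1.6]
opening: 0.0596
```

Request:
arm_command(plan=[0,0,-0.015,0,0,0,0.5,0,0,0,0,0,0,0.5])

```text
time: 7.55
tool_pos: [0.4688, -0.2002, 0.0033]
eef_rot: [0.559, 0.439, 0.552, -0.436]
ft_force: [-0.3, 0.1, -2.1]
opening: 0.0597
```

Run:
```python
from h import *
snap("side","s1");snap("scene","sc1")
c=proj(cam("side"),[.468,-.2,.03]).astype(int);d=proj(cam("scene"),[.468,-.2,.03]).astype(int);print(c,d)
A=[]
for f,(x,y) in(("s1",c),("sc1",d)):
    im=cv2.imread(f"pics/{f}.png")[max(y-60,0):y+60,x-50:x+50];A.append(cv2.resize(im,(400,480),interpolation=cv2.INTER_CUBIC))
cv2.imwrite("pics/c3.png",np.hstack(A))
```

```text
[231 231] [247 179]
```

View pics/c3.png

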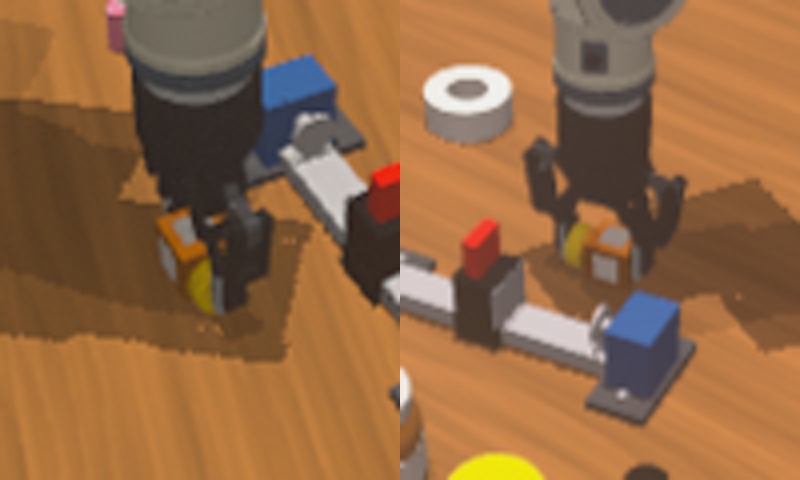

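Run:
```python
from h import *
for z in(0,.005,.01,.04): print(z,[(np.array(proj(cam("scene"),[.468+a,-.2+b,z]))-(197,119))*4+(400,0) for a,b in((.0127,.0337),(.0127+.0099,.0337-.0448))])
for z in(0,.005,.01,.04): print(z,[(np.array(proj(cam("side"),[.468+a,-.2+b,z]))-(181,171))*4 for a,b in((-.0262,.0247),(-.0262+.0103,.0247-.0448))])
goto([.465,-.197,.008],-77)
```

```text
0 [array([624.539329  , 291.66118285]), array([576.18993509, 276.37356478])]
0.005 [array([624.53252541, 287.04808242]), array([576.0679514 , 271.77575845])]
0.01 [array([624.52568893, 282.41268515]), array([575.94538475, 267.15597903])]
0.04 [array([624.48396596, 254.1228819 ]), array([575.19750512, 238.96691836])]
0 [array([154.05455367, 255.4257144 ]), array([184.40185024, 302.81335088])]
0.005 [array([153.72138748, 250.14485325]), array([184.16419969, 297.51777906])]
0.01 [array([153.38594266, 244.82787474]), array([183.92486764, 292.18473826])]
0.04 [array([151.32408622, 212.1463552 ]), array([182.45254266, 259.37689223])]
pos [ 0.4687 -0.2002  0.0028] F [ 0.   0.2 -2.4] open 0.0596 t 7.65 q6 0.9
shift [-0.012  0.011  0.017] turn [ 0.0012  0.0048 -0.0051]
```

Request:
arm_command(plan=[-0.01,0.008,-0.02,0,0.005,0,0.5,0,0,0,0,0,0,0.5])

```text
time: 7.82
tool_pos: [0.4703, -0.201, 0.0006]
eef_rot: [0.56, 0.437, 0.551, -0.438]
ft_force: [-0.7, -0.1, -1.4]
opening: 0.0597
```

Run:
```python
from h import *
s=robot.state();print(s["qpos"].round(3),s["effort"].round(1),s["torque"].round(2))
goto([.466,-.198,.008],-77)
```

```text
[-0.425  0.645  1.986 -0.007  0.5    0.915] [ -0.1 -54.2 -13.2  -0.2  -0.1   0.1] [0.02 0.03 0.02]
pos [ 0.4703 -0.201   0.0006] F [-0.7 -0.1 -1.4] open 0.0597 t 7.82 q6 0.92
shift [-0.014  0.01   0.025] turn [ 0.0038  0.0042 -0.0049]
```

Request:
arm_command(plan=[-0.014,0.01,-0.012,0.004,0.004,0,0.5,-0.008,0.005,-0.008,0,0,0,0.5,0,0,0,0,0,0,0.5])

```text
time: 8.07
tool_pos: [0.4703, -0.2006, 0.0002]
eef_rot: [0.561, 0.439, 0.55, -0.436]
ft_force: [-0.2, 0.7, -1.5]
opening: 0.0594
```

Request:
arm_command(plan=[0,0,0,0,0,0,0.8,0,0,0,0,0,0,0.85,0,0,0,0,0,0,0.9,0,0,0,0,0,0,0.95,0,0,0,0,0,0,0.95])

```text
time: 8.48
tool_pos: [0.4693, -0.2003, -0.0015]
eef_rot: [0.56, 0.439, 0.551, -0.437]
ft_force: [0.7, -0.5, -0.0]
opening: 0.081
```

Request:
arm_command(plan=[0,0,0.03,0,0,0,0.95,0,0,0.06,0,0,0,0.95,0,0,0.1,0,0,0,0.95,0,0,0.12,0,0,0,0.95,0,0,0.12,0,0,0.058,1,0,0,0.12,0,0,0.058,1,0,0,0,0,0,0.058,1,0,0,0,0,0,0.058,1,0,0.03,0,0,0,0.058,1,0,0.03,0,0,0,0.058,1,0,0.03,0,0,0,0.058,1,0,0,0,0,0,0.058,1])

```text
time: 9.48
tool_pos: [0.4655, -0.1706, 0.1761]
eef_rot: [0.701, 0.118, 0.693, -0.118]
ft_force: [-0.2, 0.1, 0.4]
opening: 0.0854
```

Request:
arm_command(plan=[0,0,0,0,0,0.058,1,0,0,0,0,0,0.058,1,0,0,0,0,0,0.05,1,0,0,0,0,0,0,1,0,0,0,0,0,0,1])

```text
time: 9.9
tool_pos: [0.4642, -0.1691, 0.1782]
eef_rot: [0.711, -0.009, 0.703, 0.01]
ft_force: [-0.3, -0.8, 0.3]
opening: 0.0854
```

Run:
```python
from h import *
goto([.466,-.2,.2],13)
snap("wrist","w4")
im=cv2.imread("pics/w4.png");cv2.imwrite("pics/w4b.png",cv2.resize(im,None,fx=1.5625,fy=1.5625,interpolation=cv2.INTER_CUBIC))
```

```text
pos [ 0.4642 -0.1691  0.1782] F [-0.3 -0.8  0.3] open 0.0854 t 9.9 q6 -0.41
shift [ 0.006 -0.103  0.073] turn [-0.0012  0.0052  0.0956]
```

View pics/w4b.png

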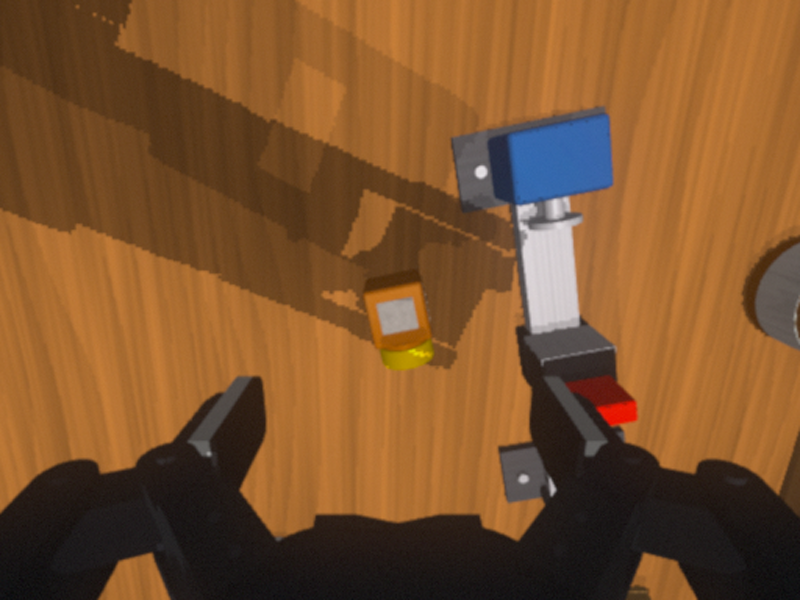

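Run:
```python
from h import *
from scipy.optimize import least_squares
k=1.5625;w1,w4=wcam("w1"),wcam("w4")
t=np.array([plane(w4,np.array(u)/k,.04)[:2] for u in((366,290),(420,284),(430,341),(376,350))]);print("jar top",t.round(4))
print("axis yaw",[np.degrees(np.arctan2(*(v[::-1]))).round(1) for v in (t[3]-t[0],t[2]-t[1],t[1]-t[0],t[2]-t[3])])
print("lid end z.02",plane(w4,np.array((407,368))/k,.015).round(4),"lid/back centre",t.mean(0))
h1=[(208.8,134.5),(257,120.75),(264.5,158),(216.3,168.5)];h4=[(511,132),(608,113),(611,186),(515,203)]
for u,v in zip(h1,h4): print("head tri",tri([w1,w4],[u,np.array(v)/k]).round(4))
print("tri fin corner? z.098",plane(w4,np.array((636,402))/k,.098).round(4))
M=[(-.028,.1,.064),(.028,.1,.064),(.028,.06,.064),(-.028,.06,.064)]
def W(p,m): c,s=np.cos(p[2]),np.sin(p[2]);return [p[0]+c*m[0]-s*m[1],p[1]+s*m[0]+c*m[1],m[2]]
def res(p,ws):
    r=[]
    if 1 in ws:
        for m,u in zip(M,h1): r+=list(proj(w1,W(p,m))-u)
        B=((-1,[(231.3,172.5),(245.5,230)]),(1,[(258,162.5),(271.3,225)]))
        for sx,pts in B:
            for u in pts: q=plane(w1,u,.022)-[p[0],p[1],0];r.append(700*(q[0]*np.cos(p[2])+q[1]*np.sin(p[2])-sx*.017))
    if 4 in ws:
        for m,v in zip(M,h4): r+=list(proj(w4,W(p,m))-np.array(v)/k)
        for sx,pts in((-1,[(517,215),(527,330)]),(1,[(572,228),(580,322)])):
            for u in pts: q=plane(w4,np.array(u)/k,.022)-[p[0],p[1],0];r.append(700*(q[0]*np.cos(p[2])+q[1]*np.sin(p[2])-sx*.017))
    return np.array(r)
for ws in((1,),(4,),(1,4)):
    o=least_squares(res,[.57,-.17,.2],args=(ws,));print(ws,o.x.round(4),np.degrees(o.x[2]).round(1),res(o.x,ws).round(1))
f=plane(w4,np.array((636,402))/k,.098)-[o.x[0],o.x[1],0];c,s=np.cos(o.x[2]),np.sin(o.x[2]);print("fin corner in gauge",c*f[0]+s*f[1],-s*f[0]+c*f[1])
```

```text
jar top [[ 0.4462 -0.1767]
 [ 0.481  -0.1718]
 [ 0.4894 -0.2112]
 [ 0.4533 -0.2186]]
axis yaw [np.float64(-80.4), np.float64(-78.0), np.float64(8.0), np.float64(11.5)]
lid end z.02 [ 0.4758 -0.2433  0.015 ] lid/back centre [ 0.46744545 -0.19458261]
head tri [ 0.5252 -0.0807  0.0637]
head tri [ 0.5765 -0.068   0.0611]
head tri [ 0.5847 -0.1066  0.0612]
head tri [ 0.5318 -0.118   0.0611]
tri fin corner? z.098 [ 0.6006 -0.2217  0.098 ]
(1,) [ 0.572  -0.1715  0.2197] 12.6 [-2.7 -1.6  1.2  0.5  1.5  0.5 -0.6  0.9 -0.5 -0.5  0.2 -0.1]
(4,) [ 0.5705 -0.1714  0.21  ] 12.0 [-2.8 -0.5  2.  -1.3  2.2  0.6 -0.3  1.6  0.2 -0.9  1.   1.6]
(1, 4) [ 0.5712 -0.1714  0.2148] 12.3 [-3.1 -1.8  0.9  0.5  1.   0.5 -1.2  0.6 -0.1  0.2  0.6  0.6 -2.5 -0.2
  2.2 -1.3  2.7  0.6  0.2  1.9 -0.1 -1.5  0.6  1. ]
fin corner in gauge 0.01795503287681563 -0.055354458907921775
```

Jar sits upright on its side on the counter at about (0.4695, −0.202), lid to −y; gauge at (0.571, −0.171), yaw 12.3°, jaw at about 3.6 mm. Regrasp across the sides.

Request:
arm_command(plan=[0.01,-0.05,-0.06,0,0.005,0.05,1,0.008,-0.05,-0.08,0,0,0.035,1,0,0,-0.1,0,0,0,1,0,0,-0.1,0,0,0,1,0,0,0,0,0,0,1,0,0,0,0,0,0,1])

```text
time: 10.45
tool_pos: [0.4719, -0.2012, 0.0758]
eef_rot: [0.706, -0.07, 0.702, 0.069]
ft_force: [0.5, 0.3, -0.1]
opening: 0.0855
```

```bash
python3 -c "
from h import *
goto([.4695,-.202,.012],12)"
```

```text
pos [ 0.4719 -0.2012  0.0758] F [ 0.5  0.3 -0.1] open 0.0855 t 10.45 q6 -0.63
shift [-0.008 -0.003 -0.213] turn [0.0001 0.0029 0.006 ]
```

Request:
arm_command(plan=[-0.008,-0.003,-0.06,0,0.003,0.006,1,0,0,-0.07,0,0,0,1,0,0,-0.05,0,0,0,1,0,0,-0.03,0,0,0,1,0,0,-0.012,0,0,0,1,0,0,0,0,0,0,1])

```text
time: 10.95
tool_pos: [0.4744, -0.2038, 0.0156]
eef_rot: [0.706, -0.074, 0.7, 0.07]
ft_force: [0.3, -0.9, 0.5]
opening: 0.0854
```

```bash
python3 -c "
from h import *
goto([.4695,-.202,.012],12)"
```

```text
pos [ 0.4744 -0.2038  0.0156] F [ 0.3 -0.9  0.5] open 0.0854 t 10.95 q6 -0.63
shift [-0.016  0.006 -0.012] turn [0.0022 0.0043 0.0032]
```

Request:
arm_command(plan=[-0.016,0.006,-0.01,0.002,0.004,0.003,0.8,0,0,0,0,0,0,0.7,0,0,0,0,0,0,0.6,0,0,0,0,0,0,0.3,0,0,0,0,0,0,0.3,0,0,0,0,0,0,0.3,0,0,0,0,0,0,0.3,0,0,0,0,0,0,0.3], force=35)

```text
time: 11.62
tool_pos: [0.4715, -0.2028, 0.017]
eef_rot: [0.705, -0.075, 0.701, 0.073]
ft_force: [-0.0, -0.2, -2.2]
opening: 0.0393
```

```bash
python3 -c "
from h import *
goto([.4695,-.202,.012],12.3)"
```

```text
pos [ 0.4715 -0.2028  0.017 ] F [-0.  -0.2 -2.2] open 0.0393 t 11.62 q6 -0.64
shift [-0.007  0.003 -0.017] turn [0.0012 0.0025 0.0028]
```

Request:
arm_command(plan=[0,0,0.06,0,0,0,0.3,0,0,0.1,0,0.003,0,0.3,0,0,0.1,0,0,0,0.3,0,0,0.04,0,0,0,0.3,0.06,0.02,0,0,0,0,0.3,0.1,0.035,0,0,0,0,0.3,0.1,0.035,0,0,0,0,0.3,0.06,0.02,0,0,0,0,0.3,0,0,0,0,0,0,0.3,0,0,0,0,0,0,0.3])

```text
time: 12.45
tool_pos: [0.5677, -0.167, 0.1103]
eef_rot: [0.701, -0.073, 0.706, 0.073]
ft_force: [-0.4, -0.1, -2.1]
opening: 0.0391
```

```bash
python3 -c "
from h import *
goto([.5708,-.1695,.05],12.3)"
```

```text
pos [ 0.5677 -0.167   0.1103] F [-0.4 -0.1 -2.1] open 0.0391 t 12.45 q6 -0.51
shift [ 0.01  -0.008 -0.201] turn [-0.0001 -0.0029  0.0039]
```

Request:
arm_command(plan=[0.01,-0.008,-0.03,0,-0.003,0.004,0.3,0,0,-0.05,0,0,0,0.3,0,0,-0.05,0,0,0,0.3,0,0,-0.04,0,0,0,0.3,0,0,0,0,0,0,0.3,0,0,0,0,0,0,0.3])

```text
time: 12.95
tool_pos: [0.5651, -0.171, 0.054]
eef_rot: [0.702, -0.075, 0.704, 0.077]
ft_force: [0.6, -0.2, -0.7]
opening: 0.0393
```

Run:
```python
from h import *
goto([.5708,-.1695,.045],12.3)
snap("wrist","w5");snap("scene","sc2");snap("side","s2")
A=[cv2.resize(cv2.imread("pics/w5.png"),(400,300))]
for f,n in(("sc2","scene"),("s2","side")):
    x,y=proj(cam(n),[.571,-.17,.04]).astype(int);A.append(cv2.resize(cv2.imread(f"pics/{f}.png")[y-38:y+37,x-50:x+50],(400,300),interpolation=cv2.INTER_CUBIC));print(x,y)
cv2.imwrite("pics/c4.png",np.vstack([np.hstack([A[0],A[0]*0]),np.hstack(A[1:])]))
```

```text
pos [ 0.5651 -0.171   0.054 ] F [ 0.6 -0.2 -0.7] open 0.0393 t 12.95 q6 -0.53
shift [ 0.019  0.005 -0.03 ] turn [-0.0007 -0.0019 -0.0003]
234 195
266 213
```

View pics/c4.png

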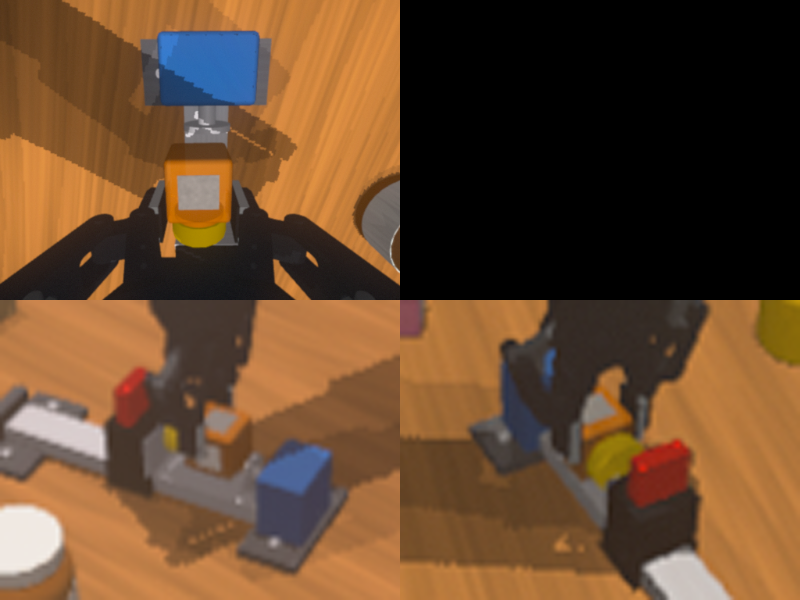

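Run:
```python
from h import *
w=wcam("w5");c,s=np.cos(.2148),np.sin(.2148)
for n,u,z in(("jar end top",(199,160),.079),("jar end bot",(199,144),.039),("head +y",(208,31),.064),("head -y",(208,104),.064),("head L",(159,65),.064),("head R",(258,65),.064),("anvil top edge",(207,123),.058),("beamL",(184,128),.022),("beamR",(229,128),.022)):
    f=plane(w,np.array(u)*1.28,z)-[.5712,-.1714,0];print(n,(c*f[0]+s*f[1]).round(4),(-s*f[0]+c*f[1]).round(4))
```

```text
jar end top -0.0054 0.0315
jar end bot -0.0055 0.0298
head +y -0.0008 0.0992
head -y -0.0003 0.0608
head L -0.0278 0.0821
head R 0.0272 0.0822
anvil top edge -0.0005 0.0486
beamL -0.0174 0.0382
beamR 0.0181 0.0382
```

Request:
arm_command(plan=[0.02,0.007,0,-0.001,-0.002,0,0.3,0.003,0,-0.02,0,0,0,0.3,0.002,0,-0.02,0,0,0,0.3,0,0,-0.01,0,0,0,0.3,0,0,0,0,0,0,0.3])

```text
time: 13.52
tool_pos: [0.5769, -0.1693, 0.0416]
eef_rot: [0.706, -0.078, 0.7, 0.075]
ft_force: [1.0, 0.6, -1.8]
opening: 0.0391
```

```bash
python3 -c "
from h import *
goto([.5708,-.1695,.037],12.3)"
```

```text
pos [ 0.5769 -0.1693  0.0416] F [ 1.   0.6 -1.8] open 0.0391 t 13.52 q6 -0.52
shift [-0.02  -0.001 -0.015] turn [ 0.0016  0.004  -0.0005]
```

Request:
arm_command(plan=[-0.012,0,0,0.001,0.004,0,0.3,-0.004,0,0,0,0,0,0.3,0,0,0,0,0,0,0.3,0,0,0,0,0,0,0.3])

```text
time: 13.85
tool_pos: [0.5712, -0.169, 0.0411]
eef_rot: [0.702, -0.076, 0.704, 0.076]
ft_force: [0.2, -0.4, -1.7]
opening: 0.0396
```

```bash
python3 -c "
from h import *
goto([.5708,-.1695,.037],12.3)"
```

```text
pos [ 0.5712 -0.169   0.0411] F [ 0.2 -0.4 -1.7] open 0.0396 t 13.85 q6 -0.52
shift [-0.001 -0.002 -0.014] turn [ 0.0003 -0.001  -0.0007]
```

Good. Now lower by small steps until contact.

Request:
arm_command(plan=[-0.001,-0.001,-0.006,0,0,0,0.3,0,0,-0.006,0,0,0,0.3,0,0,0,0,0,0,0.3])

```text
time: 14.1
tool_pos: [0.5712, -0.1697, 0.0383]
eef_rot: [0.703, -0.077, 0.703, 0.076]
ft_force: [0.4, 0.2, -0.7]
opening: 0.0394
```

Request:
arm_command(plan=[0,0,-0.006,0,0,0,0.3,0,0,-0.006,0,0,0,0.3])

```text
time: 14.27
tool_pos: [0.5713, -0.1697, 0.0381]
eef_rot: [0.703, -0.076, 0.703, 0.076]
ft_force: [-7.9, 2.1, 23.2]
opening: 0.0393
```

Request:
arm_command(plan=[0,0,0,0,0,0,0.3,0,0,0,0,0,0,0.55,0,0,0,0,0,0,0.65,0,0,0,0,0,0,0.75,0,0,0,0,0,0,0.75,0,0,0,0,0,0,0.75])

```text
time: 14.77
tool_pos: [0.5723, -0.1701, 0.0391]
eef_rot: [0.703, -0.077, 0.703, 0.075]
ft_force: [-0.7, 0.4, -0.1]
opening: 0.0642
```

```bash
python3 -c "
from h import *
goto([.5708,-.1695,.15],12.3)"
```

```text
pos [ 0.5723 -0.1701  0.0391] F [-0.7  0.4 -0.1] open 0.0642 t 14.77 q6 -0.52
shift [-0.005  0.002  0.37 ] turn [ 0.0008  0.0007 -0.0006]
```

Request:
arm_command(plan=[0,0,0.03,0,0,0,0.75,0,0,0.06,0,0,0,0.75,0,0,0.1,0,0,0,0.75,0,0,0.1,0,0,0,0.75,0,0,0.1,0,0,0,0.75,0,0,0,0,0,0,0.75,0,0,0,0,0,0,0.75])

```text
time: 15.35
tool_pos: [0.57, -0.1693, 0.1617]
eef_rot: [0.702, -0.076, 0.704, 0.076]
ft_force: [0.7, -0.5, -0.2]
opening: 0.0641
```

Run:
```python
from h import *
goto([.5843,-.2325,.15],12.3-90)
snap("wrist","w6");snap("side","s3")
im=cv2.imread("pics/w6.png")[60:,100:400];x,y=proj(cam("side"),[.571,-.17,.04]).astype(int)
a=cv2.resize(im,(400,432),interpolation=cv2.INTER_CUBIC);b=cv2.resize(cv2.imread("pics/s3.png")[y-50:y+58,x-50:x+50],(400,432),interpolation=cv2.INTER_CUBIC)
cv2.imwrite("pics/c5.png",np.hstack([a,b]));print(x,y)
```

```text
pos [ 0.57   -0.1693  0.1617] F [ 0.7 -0.5 -0.2] open 0.0641 t 15.35 q6 -0.52
shift [ 0.048 -0.211 -0.039] turn [-0.0011 -0.0013 -0.7505]
266 213
```

View pics/c5.png

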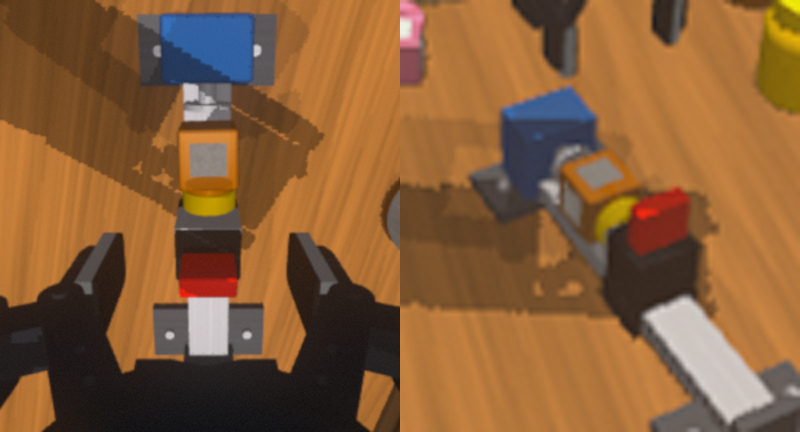

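Run:
```python
from h import *
w=wcam("w6");c,s=np.cos(.2148),np.sin(.2148)
for n,u,z in(("fin front",(209,279),.098),("fin rear",(209,297),.098),("fin L",(180,280),.098),("fin R",(238,280),.098),("jar end",(208,127),.062),("face top",(209,211),.064),("face bot",(209,212),.022)):
    f=plane(w,(100+u[0]*.75,60+u[1]/(432/324)),z)-[.5712,-.1714,0];print(n,(c*f[0]+s*f[1]).round(4),(-s*f[0]+c*f[1]).round(4))
y=-.0624;print("fin world",.5712-s*y,-.1714+c*y)
goto([.5712-s*y,-.1714+c*y,.07],12.3)
```

```text
fin front 0.0013 -0.0549
fin rear 0.0014 -0.0676
fin L -0.0164 -0.0556
fin R 0.0191 -0.0555
jar end 0.0005 0.0325
face top 0.0014 -0.0241
face bot 0.0017 -0.042
fin world 0.5845006865943928 -0.23236598835512912
pos [ 0.57   -0.1694  0.1608] F [-0.4 -0.6 -0.4] open 0.0639 t 15.45 q6 -0.52
shift [ 0.048 -0.21  -0.303] turn [ 0.0001 -0.0017 -0.0005]
```

Request:
arm_command(plan=[0.016,-0.07,0,0,-0.001,0,0.75,0.016,-0.07,0,0,0,0,0.75,0.012,-0.05,0,0,0,0,0.75,0,0,0,0,0,0,0.75,0,0,0,0,0,0,0.75])

```text
time: 15.87
tool_pos: [0.5805, -0.2267, 0.1554]
eef_rot: [0.699, -0.075, 0.706, 0.078]
ft_force: [-0.5, -0.4, -0.4]
opening: 0.0644
```

```bash
python3 -c "
from h import *
goto([.5852,-.2311,.07],12.3)"
```

```text
pos [ 0.5805 -0.2267  0.1554] F [-0.5 -0.4 -0.4] open 0.0644 t 15.87 q6 -0.61
shift [ 0.016 -0.015 -0.285] turn [-0.0018 -0.0049 -0.0011]
```

Request:
arm_command(plan=[0.016,-0.012,-0.03,-0.002,-0.005,0,0.75,0,0,-0.06,0,0,0,0.75,0,0,-0.07,0,0,0,0.75,0,0,-0.06,0,0,0,0.75,0,0,-0.03,0,0,0,0.75,0,0,0,0,0,0,0.75,0,0,0,0,0,0,0.75])

```text
time: 16.45
tool_pos: [0.5825, -0.2263, 0.0742]
eef_rot: [0.701, -0.075, 0.705, 0.078]
ft_force: [0.9, -0.3, -0.3]
opening: 0.0641
```

```bash
python3 -c "
from h import *
goto([.5852,-.2311,.07],12.3)"
```

```text
pos [ 0.5825 -0.2263  0.0742] F [ 0.9 -0.3 -0.3] open 0.0641 t 16.45 q6 -0.61
shift [ 0.009 -0.016 -0.014] turn [-0.0015 -0.0028 -0.001 ]
```

Request:
arm_command(plan=[0.009,-0.014,-0.01,-0.001,-0.003,0,0.7,0.002,-0.003,-0.003,0,0,0,0.65,0,0,0,0,0,0,0.6])

```text
time: 16.7
tool_pos: [0.587, -0.2315, 0.0718]
eef_rot: [0.704, -0.077, 0.702, 0.077]
ft_force: [0.4, 0.4, -0.0]
opening: 0.0516
```

Request:
arm_command(plan=[0,0,0,0,0,0,0.5,0,0,0,0,0,0,0.3,0,0,0,0,0,0,0.3,0,0,0,0,0,0,0.3,0,0,0,0,0,0,0.3,0,0,0,0,0,0,0.3], force=40)

```text
time: 17.2
tool_pos: [0.5849, -0.2324, 0.0732]
eef_rot: [0.703, -0.077, 0.703, 0.077]
ft_force: [0.1, -0.3, -3.3]
opening: 0.0349
```

```bash
python3 -c "
from h import *
goto([.5852,-.2311,.07],12.3)"
```

```text
pos [ 0.5849 -0.2324  0.0732] F [ 0.1 -0.3 -3.3] open 0.0349 t 17.2 q6 -0.61
shift [ 0.001  0.004 -0.011] turn [ 0.0002 -0.0002 -0.0015]
```

Request:
arm_command(plan=[-0.0021,0.01,0,0,0,0,0.3,-0.0021,0.01,0,0,0,0,0.3,-0.0021,0.01,0,0,0,0,0.3,-0.0021,0.01,0,0,0,0,0.3])

```text
time: 17.53
tool_pos: [0.5836, -0.2266, 0.0733]
eef_rot: [0.704, -0.081, 0.702, 0.074]
ft_force: [2.0, -8.9, -7.0]
opening: 0.0351
```

```bash
cat >> h.py <<'E'
def gy():
    s=robot.state();f=s["tool_pos"]-[.5712,-.1714,0];F=s["ft_force"];c,n=np.cos(.2148),np.sin(.2148)
    print("gauge x,y mm",(1e3*(c*f[0]+n*f[1])).round(1),(1e3*(-n*f[0]+c*f[1])).round(1),"F along",(-n*F[0]+c*F[1]).round(1),F.round(1))
E
python3 -c "
from h import *
gy();goto([.5852,-.2311,.073],12.3)"
```

```text
gauge x,y mm 0.4 -56.6 F along -9.1 [ 2.  -8.9 -7. ]
pos [ 0.5836 -0.2266  0.0733] F [ 2.  -8.9 -7. ] open 0.0351 t 17.53 q6 -0.6
shift [ 0.005 -0.015 -0.001] turn [ 0.0049  0.0017 -0.0021]
```

Request:
arm_command(plan=[-0.0021,0.01,0,0.003,0.001,-0.001,0.3,-0.0021,0.01,0,0.002,0,0,0.3,-0.0021,0.01,0,0.001,0,0,0.3,-0.0021,0.01,0,0.001,0,0,0.3,-0.0021,0.01,0,0.001,0,0,0.3,-0.0021,0.01,0,0.001,0,0,0.3])

```text
time: 18.03
tool_pos: [0.582, -0.2193, 0.0733]
eef_rot: [0.705, -0.08, 0.701, 0.075]
ft_force: [2.9, -10.2, -7.0]
opening: 0.0351
```

```bash
python3 -c "
from h import *
gy();goto([.5852,-.2311,.073],12.3)"
```

```text
gauge x,y mm 0.4 -49.1 F along -10.6 [  2.9 -10.2  -7. ]
pos [ 0.582  -0.2193  0.0733] F [  2.9 -10.2  -7. ] open 0.0351 t 18.03 q6 -0.59
shift [ 0.011 -0.039 -0.001] turn [ 0.0035  0.0035 -0.0023]
```

Request:
arm_command(plan=[-0.0021,0.01,0,0.002,0.001,-0.001,0.3,-0.0021,0.01,0,0.002,0,0,0.3,-0.0021,0.01,0,0.001,0,0,0.3,-0.0021,0.01,0,0.001,0,0,0.3,-0.0021,0.01,0,0.001,0,0,0.3,-0.0021,0.01,0,0.001,0,0,0.3])

```text
time: 18.53
tool_pos: [0.5806, -0.2128, 0.0734]
eef_rot: [0.706, -0.081, 0.699, 0.075]
ft_force: [4.0, -11.7, -8.0]
opening: 0.0348
```

Run:
```python
from h import *
gy();goto([.5852,-.2311,.073],12.3)
snap("wrist","w7");a=cv2.imread("pics/w7.png")
x,y=proj(wcam("w7"),[.571-.213*.03,-.17+.03,.05]).astype(int);print(x,y)
snap("scene","sc3");u,v=proj(cam("scene"),[.571-.213*.08,-.17+.08,.05]).astype(int);print(u,v)
cv2.imwrite("pics/c6.png",np.hstack([cv2.resize(a[max(y-120,0):y+120,x-100:x+100],(400,480),interpolation=cv2.INTER_CUBIC),cv2.resize(cv2.imread("pics/sc3.png")[v-30:v+30,u-25:u+25],(400,480),interpolation=cv2.INTER_CUBIC)]))
```

```text
gauge x,y mm 0.3 -42.4 F along -12.3 [  4.  -11.7  -8. ]
pos [ 0.5806 -0.2128  0.0734] F [  4.  -11.7  -8. ] open 0.0348 t 18.53 q6 -0.59
shift [ 0.015 -0.061 -0.001] turn [ 0.0036  0.0049 -0.0025]
254 98
257 201
```

View pics/c6.png

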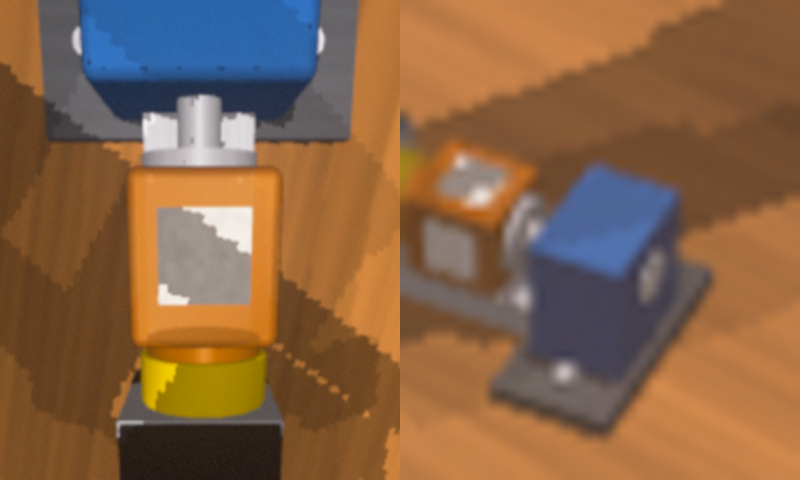

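Request:
arm_command(plan=[-0.0021,0.01,0,0.003,0.002,-0.001,0.3,-0.0021,0.01,0,0.002,0.001,0,0.3,-0.0021,0.01,0,0.001,0,0,0.3,-0.0021,0.01,0,0.001,0,0,0.3])

```text
time: 18.97
tool_pos: [0.58, -0.2105, 0.0733]
eef_rot: [0.706, -0.08, 0.7, 0.075]
ft_force: [2.9, -13.4, -9.1]
opening: 0.0349
```

```bash
cat >> h.py <<'E'
def pin(f):
    snap("scene",f);im=cv2.imread(f"pics/{f}.png").astype(int)[180:225,270:310];b,g,r=im[...,0],im[...,1],im[...,2]
    G=(g>r+15)&(g>b+10);Rd=(r>g+70)&(r>b+70)&(g<60)
    print("green px",G.sum(),"red px",Rd.sum(),np.argwhere(G).mean(0)+[180,270] if G.any() else "")
E
python3 - <<'E'
from h import *
gy();goto([.5852,-.2311,.073],12.3);pin("sc4")
E
```

```text
gauge x,y mm 0.3 -40.1 F along -13.8 [  2.9 -13.4  -9.1]
pos [ 0.58   -0.2105  0.0733] F [  2.9 -13.4  -9.1] open 0.0349 t 18.97 q6 -0.58
shift [ 0.017 -0.069 -0.001] turn [ 0.0032  0.0041 -0.0025]
green px 0 red px 0
```

Request:
arm_command(plan=[-0.0025,0.012,0,0.003,0.002,-0.001,0.3,-0.0025,0.012,0,0.002,0.001,0,0.3,-0.0025,0.012,0,0.001,0,0,0.3])

```text
time: 19.27
tool_pos: [0.5795, -0.208, 0.0733]
eef_rot: [0.705, -0.08, 0.701, 0.075]
ft_force: [2.0, -15.8, -9.6]
opening: 0.035
```

Run:
```python
from h import *
gy();pin("sc5")
```

```text
gauge x,y mm 0.3 -37.6 F along -15.9 [  2.  -15.8  -9.6]
green px 0 red px 0
```

Run:
```python
from h import *
a,b=[cv2.imread(f"pics/{f}.png").astype(int) for f in("sc3","sc5")]
d=abs(a-b).sum(2)[190:225,275:305];i=np.argwhere(d>40)
for y,x in i[:40]: print((x+275,y+190),a[y+190,x+275][::-1],b[y+190,x+275][::-1])
```

```text
(np.int64(303), np.int64(190)) [109  73  46] [141  93  55]
(np.int64(300), np.int64(191)) [110  74  46] [141  93  55]
(np.int64(282), np.int64(195)) [164 108  63] [137  90  54]
(np.int64(286), np.int64(195)) [138  91  54] [116  77  47]
(np.int64(288), np.int64(195)) [115  76  47] [137  90  54]
(np.int64(289), np.int64(195)) [148  97  58] [122  80  49]
(np.int64(277), np.int64(196)) [135  89  54] [113  76  47]
(np.int64(285), np.int64(196)) [113  75  47] [137  90  55]
(np.int64(286), np.int64(196)) [151  99  58] [121  81  50]
(np.int64(288), np.int64(196)) [116  77  48] [151  98  58]
(np.int64(275), np.int64(197)) [144  95  55] [116  78  48]
(np.int64(277), np.int64(197)) [171 112  65] [144  95  56]
(np.int64(284), np.int64(197)) [146  97  56] [170 112  64]
(np.int64(285), np.int64(197)) [118  79  49] [169 110  65]
(np.int64(275), np.int64(198)) [181 118  67] [145  95  56]
(np.int64(285), np.int64(198)) [149  99  58] [173 114  65]
(np.int64(286), np.int64(198)) [119  79  49] [148  97  57]
(np.int64(286), np.int64(199)) [151 100  59] [175 115  66]
(np.int64(287), np.int64(199)) [120  7
[... 264 characters left out ...]
64(289), np.int64(202)) [152 100  60] [177 116  67]
(np.int64(290), np.int64(202)) [122  81  50] [152 100  59]
(np.int64(290), np.int64(203)) [154 101  60] [178 116  67]
(np.int64(291), np.int64(203)) [123  81  50] [153 100  59]
(np.int64(291), np.int64(204)) [154 101  60] [179 117  68]
(np.int64(292), np.int64(204)) [123  82  51] [153 100  59]
(np.int64(292), np.int64(205)) [154 101  60] [181 118  69]
(np.int64(299), np.int64(208)) [158 103  61] [136  89  54]
(np.int64(300), np.int64(208)) [164 108  63] [135  90  54]
(np.int64(303), np.int64(208)) [189 124  69] [161 106  61]
(np.int64(299), np.int64(209)) [196 126  73] [167 109  64]
(np.int64(300), np.int64(209)) [203 131  75] [165 108  64]
```

```bash
sed -i 's/\[180:225,270:310\]/[192:222,252:280]/;s/\[180,270\]/[192,252]/' h.py
python3 - <<'E'
from h import *
for f in("sc3","sc4","sc5"): 
    im=cv2.imread(f"pics/{f}.png"); print(f); print("\n".join(" ".join("%3d,%3d,%3d"%tuple(im[y,x][::-1]) for x in range(259,271)) for y in (200,202,204,206,208,210)))
pin("sc6");gy()
E
```

```text
sc3
 81,113,171  81,113,171  81,113,171  79,104,157  71, 76,105  68, 63, 79  69, 62, 77  85, 71, 72 126, 86, 58 158,104, 60 165,109, 63 167,110, 63
 81,113,174  80,112,171  76, 95,142  70, 71, 95  96, 91, 99 100, 93, 97  78, 71, 82 102, 81, 74 153,105, 68 169,112, 65 171,112, 65 169,111, 65
 79,105,158  72, 81,115  69, 65, 83 105,100,107 123,112,109 112,102,101  81, 74, 84  79, 73, 81  98, 87, 86 111, 93, 84 114, 94, 84 131, 97, 76
 68, 65, 82  69, 63, 78  72, 67, 80 125,113,110 129,115,109  91, 83, 89  70, 64, 78  79, 74, 81  98, 87, 86 103, 91, 87  98, 85, 82  95, 73, 61
 69, 65, 82  69, 63, 78  69, 62, 76 104, 94, 95  87, 79, 86  71, 64, 78  69, 63, 77  86, 78, 82  98, 87, 85  88, 75, 69 102, 74, 56 154,102, 61
 70, 65, 81  69, 63, 78  69, 63, 78  70, 63, 77  72, 66, 78  74, 68, 78  91, 82, 83  97, 85, 82  86, 71, 64 117, 82, 55 153,102, 60 161,106, 61
sc4
 81,113,172  81,113,171  81,113,171  79,104,157  71, 76,106  68, 64, 80  69, 62, 78  85, 71, 71 126, 85, 58 133, 88, 53 158,104, 61 166,109, 63
 82,113,174  80,112,171  76, 95,141  70, 71, 95 130,128,134 140,135,138  99, 93,100 
[... 908 characters left out ...]
112, 65 169,110, 64
 79,105,159  73, 82,116  69, 65, 83  70, 90, 75 167,204,170 202,208,200 151,141,139 104, 94, 93 102, 90, 88 111, 92, 84 113, 93, 84 132, 98, 76
 69, 65, 82  69, 63, 77  69, 65, 75  87,120, 83 166,160,148 141,128,122 107, 98, 98  88, 81, 85  98, 87, 85 103, 91, 87  98, 86, 82  95, 73, 61
 70, 66, 83  70, 63, 78  69, 62, 77  74, 82, 71 106, 99, 94 111, 99, 98  82, 74, 83  86, 78, 82  98, 86, 84  88, 74, 68 101, 74, 55 153,101, 60
 70, 65, 81  70, 64, 79  69, 63, 78  69, 63, 76  72, 66, 78  74, 68, 78  92, 82, 83  98, 86, 82  86, 70, 64 117, 82, 55 154,102, 60 161,106, 62
green px 9 red px 0 [204.         262.77777778]
gauge x,y mm 0.3 -37.4 F along -14.9 [  3.4 -14.6  -9.3]
```

Request:
arm_command(plan=[-0.0025,0.012,0,0.003,0.002,-0.001,0.3,-0.0025,0.012,0,0.002,0.001,0,0.3])

```text
time: 19.53
tool_pos: [0.5792, -0.2068, 0.0733]
eef_rot: [0.704, -0.079, 0.702, 0.076]
ft_force: [2.5, -15.3, -9.9]
opening: 0.0352
```

Run:
```python
from h import *
pin("sc7");gy()
```

```text
green px 10 red px 0 [204.1 262.8]
gauge x,y mm 0.3 -36.2 F along -15.6 [  1.2 -15.7  -9.7]
```

Request:
arm_command(plan=[-0.0025,0.012,0,0.001,0.001,0,0.3,-0.0025,0.012,0,0,0,0,0.3,0,0,0,0,0,0,0.3,0,0,0,0,0,0,0.3])

```text
time: 19.92
tool_pos: [0.579, -0.2064, 0.0733]
eef_rot: [0.704, -0.081, 0.702, 0.073]
ft_force: [2.0, 0.9, -3.8]
opening: 0.0351
```

Run:
```python
from h import *
pin("sc8");gy()
im=cv2.imread("pics/sc8.png"); print("\n".join(" ".join("%3d,%3d,%3d"%tuple(im[y,x][::-1]) for x in range(260,270)) for y in (202,204,206,208)))
```

```text
green px 11 red px 0 [204.09090909 262.90909091]
gauge x,y mm 0.2 -35.9 F along -1.6 [ 1.8 -1.2 -4.5]
 80,112,171  76, 95,141  71, 71, 95  71,101, 81  88,136, 96 133,137,131 140,117,106 158,109, 73 169,111, 65 171,112, 65
 73, 82,116  69, 65, 83  70, 90, 75  93,174,101 201,221,201 171,171,162 128,116,111 108, 95, 92 111, 93, 85 114, 94, 84
 69, 63, 78  69, 65, 75  71,112, 66 150,164,138 152,146,134 131,118,112 105, 95, 94 102, 91, 88 103, 90, 87  98, 85, 81
 70, 64, 78  69, 62, 76  70, 79, 66  96, 96, 86 112,103, 99 101, 92, 93  93, 84, 86  98, 87, 84  88, 74, 69 101, 74, 56
```

Request:
arm_command(plan=[0,0,0,0,0,0,0.5,0,0,0,0,0,0,0.6,0,0,0,0,0,0,0.7,0,0,0,0,0,0,0.75,0,0,0,0,0,0,0.75,0,0,0.03,0,0,0,0.75,0,0,0.08,0,0,0,0.75,0,0,0.1,0,0,0,0.75,0,0,0.1,0,0,0,0.75,0,0,0,0,0,0,0.75])

```text
time: 20.8
tool_pos: [0.5785, -0.2053, 0.1722]
eef_rot: [0.704, -0.081, 0.702, 0.074]
ft_force: [1.7, -0.1, 0.6]
opening: 0.0642
```

Run:
```python
from h import *
pin("sc9");goto([.5712-.213*.13,-.1714+.977*.13,.15],12.3)
```

```text
green px 10 red px 0 [204.1 262.8]
pos [ 0.5775 -0.2049  0.1701] F [ 0.2  0.4 -0.8] open 0.0637 t 20.85 q6 -0.57
shift [-0.113  0.535 -0.067] turn [ 0.0046  0.0007 -0.0025]
```

Request:
arm_command(plan=[-0.02,0.1,0,0,0,0,0.75,-0.02,0.1,0,0,0,0,0.75,-0.02,0.1,0,0,0,0,0.75,-0.02,0.1,0,0,0,0,0.75,-0.02,0.1,0,0,0,0,0.75,0,0.03,0,0,0,0,0.75,0,0,0,0,0,0,0.75,0,0,0,0,0,0,0.75])

```text
time: 21.52
tool_pos: [0.5439, -0.0415, 0.1697]
eef_rot: [0.703, -0.081, 0.703, 0.073]
ft_force: [-0.7, -0.6, -0.8]
opening: 0.0636
```

Run:
```python
from h import *
gy();snap("wrist","w8");im=cv2.imread("pics/w8.png")
u,v=proj(wcam("w8"),[.5712-.213*.105,-.1714+.977*.105,.042]).astype(int);print(u,v)
x0,y0=max(u-40,0),max(v-30,0);a=cv2.resize(im[y0:y0+60,x0:x0+80],(400,300),interpolation=cv2.INTER_CUBIC)
x,y=proj(cam("side"),[.571,-.17,.04]).astype(int);snap("side","s4");b=cv2.resize(cv2.imread("pics/s4.png")[y-38:y+37,x-50:x+50],(400,300),interpolation=cv2.INTER_CUBIC)
c=cv2.resize(im,(400,300));d=cv2.resize(cv2.imread("pics/sc9.png")[165:240,195:295],(400,300),interpolation=cv2.INTER_CUBIC)
cv2.imwrite("pics/c7.png",np.vstack([np.hstack([a,b]),np.hstack([c,d])]))
```

```text
gauge x,y mm 1.0 132.7 F along -0.4 [-0.7 -0.6 -0.8]
253 206
```

View pics/c7.png

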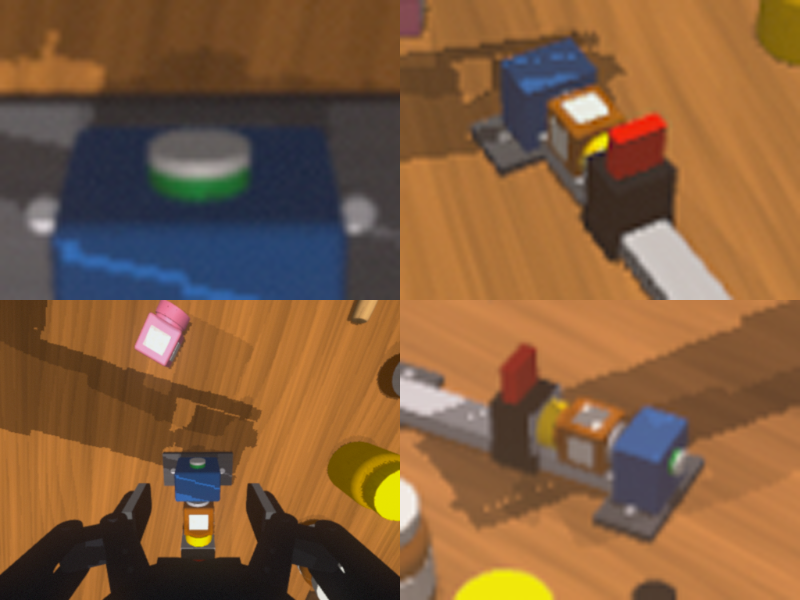

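The pin shows a metal tip (200,150) with a clear green band (200,185) behind the head and no red. The jar is held, aligned between jaw and anvil, and the gripper is clear.

```bash
python3 -c "
from workcell import robot
print(robot.finish_job())"
```

```text
the job is handed in; nothing more can be done
None
```

The yellow-lidded jar is on its side on the caliper beam, lid towards the sliding jaw, held between that jaw and the anvil. The job is handed in at about 21.6 s on the robot's clock, and no verdict was given.

- **Moving the jar:** I took it out of the crate by its ends, set it on its side on the counter and let it go. I regripped it across its sides, placed it on the beam and let it go again.
- **Closing the jaw:** I slid the jaw shut by its red fin in small steps. The force along the beam stayed at or below 16 N in all readings.
- **Last checks:** The wrist close-up taken after release shows the pin's bare tip and a clear green band of about 3 mm behind the head, with no red. The scene camera agrees: green pixels, no red, and the band was unchanged after I let the jaw go. I estimate the anvil is pushed in about 5–6 mm. The jar looks straight and centred, the gripper is clear, and I saw nothing else moved.
- **What disagreed:** When setting the jar on the counter, the tool went about 7 mm lower than I had calculated before it stopped. The arm had risen slightly while gripping, and I stepped down without a clear force reading. The jar stood level afterwards. On the beam, contact was felt at 23 N.

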